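# Shim the rocking hot plate

## Robot

A 6-joint arm with a two-finger parallel gripper is mounted at the origin on the work surface. World frame = base frame: x ahead of the robot, y to its left, z up, the work surface at z = 0. Lengths are in m, angles in rad, forces in N, time in s.
With the tool pointing down it reaches from about 0.35 to 0.725 m from the base axis. Payload 4.3 kg.
Tool frame: the origin (TCP) lies on the centre line of the jaws, within the pads' length; the fingertips stand 19 mm ahead of it and the grasp point (between the pads) is the TCP; z points along the fingers, y is the line along which they close (so a half turn about z gives the same grasp; the last joint's range is limited). The gripper opens to 85 mm and grips with 20 to 120 N. Pads are 22 mm wide; open, the fingers measure 114 mm over their backs; the gripper's body (76 mm by 85 mm) begins 54 mm behind the grasp point. The pads swing forward as they close: fully open they stand 13 mm farther back than shut.
Start: joints at [1.073, 0.377, 0.081, 1.274, 0, 1.46], TCP at [0.217, 0.532, 0.227] pointing down, gripper open.
Joint ranges: [-2.72, 2.72], [-0.84, 1.66], [-1.02, 1.22], [-1.77, 2.12], [-1.37, 1.28], [-3.14, 3.14]. Speed limits (rad/s): [2.57, 2.57, 3.14, 3.14, 3.14, 3.14].

## Interface

Orientations are given as a unit quaternion [x, y, z, w].
In Python, from bench import ctrl gives the robot as it stands. The module is installed in compiled form; this text tells all that it offers.
- The arm moves only by the shell command python3 -m handwheel 'ROWS' [FORCE]. ROWS is JSON, a list that holds one entry, the list of rows, each a list of 7 numbers: the shift along the tool's x, y, z in mm, then the turn, a rotation vector about the tool's x, y, z in rad, then the finger opening in mm, from 0 to 85.4. In form: [[[tx, ty, tz, wx, wy, wz, gripper], ...]]. A call has 1 to 12 rows; each row is the pose to reach, as a shift and turn from the pose commanded when the call began, along the tool's axes at that moment; what a row does not reach only later rows make up. A row lasts 1/12 s, in which the tool goes at most 41.7 mm and 7.16 degrees, less where a joint would pass 70% of its speed; a pose out of reach is approached as far as the arm can. A call with a gripper value outside its range is refused whole. The fingers move at their own pace and stop on an object; FORCE is the grip in N (left out, the last holds). Time passes only in rows, so rows that repeat a pose let the fingers close. It gives the time, the measured TCP pose, the force, the opening and the grip force at its end, in the units of the state.
- ctrl.observe(): the state, without advancing time (a new reading comes with each control period).
- ctrl.camera(name): name is "side" or "top"; returns a dict with "color" (400x640x3 uint8, red, green, blue), "depth" (400x640 float32, m along the optical axis (not along the pixel's ray), 0 where there is no reading), "camera_matrix" (3x3 intrinsics, pixels), "R" (3x3) and "t" (3): a world point X has camera coordinates R X + t. Camera axes: x right, y down, z forward; pixel columns grow to the right and rows downward; lengths in m; the calibration is good to about 2 mm. A picture is of the moment at which its call begins.
- ctrl.job_done(): hands the job in; it is judged then, once.
Trained networks look in the newest picture that a camera, given by its name, has taken for a name from the list of things; names that differ only in an ending like _2 or _b are one class to them, and where a whole thing is asked for, a point or a joint stands for the part that bears it (a point fixed in the world has none). Each returns a list of dicts, best first, with "conf" (0 to 1); they miss things now and then, are a little off and sometimes report something else, mostly with a low value. They report only what shows in the picture. A call takes as long as a camera call. They do not tell look-alikes from the thing itself.
- ctrl.cut_out(query, camera): "mask" (400x640 bool, what is visible of it) and "xy" ([column, row] in pixels, amid what is visible of it).
The state is a dict: "time": time; "joints": joint angles; "qvel": joint speeds; "joint_efforts": joint torques, N m; "tcp_pos": TCP position; "orientation": TCP orientation; "contact_force": force on the tool from outside, world axes, zero at the start; "ft_torque": the same for the moment, N m; "width": finger opening in m; "grasp_force": force on a finger pad.
Only numpy, scipy, OpenCV 4.12 (cv2) and the standard library are available. Lean on these libraries where they do the work, as an engineer would, in place of code of your own. Each camera call takes 0.05 s, during which the arm holds its last target. There are 200 camera calls.

## Task

The hot plate rocks because the leg nearest the robot has lost its rubber foot. With the fingertips push the wooden wedge along the table, thin end first, under that bare leg, just far enough that the hot plate stands level and no longer rocks, and leave it there. Nothing is to be picked up: do not lift the wedge, do not lift or shove the hot plate, and leave everything else where it stands.

Things in the scene. Friction and masses are not known exactly. Their poses are not given: they have to be found in the camera images.
- hotplate: Loose 1.9 to 2.6 kg electric hot plate: white housing 210 mm square, 35 to 80 mm above the table, round dark top 180 mm across at 94 mm. Four steel legs at its corners, 160 mm from its centre on its own +-x and +-y axes; the one on -x is bare, the rest wear black rubber feet 36 mm across. Its z axis now leans 4.0 degrees to its own -x. Origin: its centre at the feet's undersides; z up.
- wedge: Loose wedge of plain pale wood, 80 g, 110 mm long, 50 mm wide, flat below; its top slopes evenly from 22 mm at the thick end (heel) to 1.5 mm at the thin end (toe). Origin: centre of its underside; x runs from heel (-55 mm) to toe (+55 mm), y across, z up. It lies flat before the bare leg, toe roughly towards it, and stays where it is left.
- bare_leg (a point): Lowest point of the bare leg (26 mm across, end slightly domed, 60 mm high, seen from above outside the housing's corner), always the leg nearest the robot. It rests on the table with 1 to 3 N; the opposite rubber foot hangs. Level: this point is 10 mm up, near x = +12 mm of the wedge, all rubber feet stand and pushing gets harder; pushed farther, it tilts the other way.
- block: Bystander: plain rectangular offcut of the same pale wood as the wedge, 90 x 45 x 22 mm, no slope; origin: centre of its underside
- torch: Bystander: black pocket torch standing on its head, 44 mm across below, 31 mm above, 135 mm tall; origin: centre of its underside
- kettle: Bystander: steel kettle with a black arched handle, 172 mm across, 208 mm tall; origin: centre of its underside
- mango: Bystander: green-brown mango, 86 mm across, 82 mm tall; origin: centre of its underside
- candle: Bystander: green glass candle jar with a side handle, 72 mm across, 107 mm tall; origin: centre of its underside
- dropper: Bystander: amber dropper bottle, 40 mm across, 100 mm tall; origin: centre of its underside
There are look-alikes about, which are no part of the job. What is shaped like the wedge but yellow is not meant.

How it is judged:
By the outcome, as a careful person would: the job done as asked, in the order asked, and still so for the second after the job is handed in, with the robot touching nothing.
It also fails if it takes over 61 s, if anything falls off the work surface, if the arm or the gripper's body presses on something with over 40 N, if the wrist force passes 120 N, or if a joint passes its speed limit or range.

## Working session

There is one attempt and no reset: what is moved stays moved. The work goes in short steps, Python scripts to look and compute and a shell command to move; the robot and the scene stay as the last step left them, time stands still between calls to the robot, and variables do not carry over. Pictures are saved under pics/ and viewed, at most 10 in all, crops included, and the job is handed in when it is done.

```bash
mkdir -p pics; cat > h.py <<'E'
import numpy as np, cv2
from bench import ctrl
def world(c,mask):
    v,u=np.nonzero(mask&(c["depth"]>0)); d=c["depth"][v,u]; K=c["camera_matrix"]
    P=np.stack([(u-K[0,2])/K[0,0]*d,(v-K[1,2])/K[1,1]*d,d],1)
    return (P-c["t"])@c["R"], u, v
def pix(c,X):
    p=c["camera_matrix"]@(c["R"]@np.array(X)+c["t"]); return p[:2]/p[2]
E
python3 - <<'E'
from h import *
s=ctrl.observe(); print(s["tcp_pos"],s["orientation"],s["contact_force"])
for n in("top","side"):
    c=ctrl.camera(n); cv2.imwrite(f"pics/{n}1.png",c["color"][...,::-1])
    print(n,-c["R"].T@c["t"])
    for q in("wedge","hotplate","bare_leg","block"):
        for r in ctrl.cut_out(q,n)[:4]:
            P,u,v=world(c,r["mask"]); 
            if len(P): print(q,round(r["conf"],2),np.round(r["xy"]),len(u),"med",np.median(P,0).round(3),"lo",np.percentile(P,3,0).round(3),"hi",np.percentile(P,97,0).round(3), c["color"][v,u].mean(0).round())
E
```

```text
[0.21706813 0.5317082  0.22613924] [ 1.92675828e-01  9.81261887e-01 -1.00928175e-03 -3.41364422e-04] [ 0.46949815  0.16460195 -0.07761247]
top [ 0.33301202 -0.00281437  1.12274374]
wedge 0.89 [219. 300.] 728 med [0.274 0.296 0.011] lo [ 0.234  0.251 -0.   ] hi [0.316 0.339 0.022] [222. 191.   2.]
wedge 0.82 [265. 225.] 595 med [0.483 0.161 0.012] lo [0.435 0.136 0.001] hi [0.536 0.185 0.022] [192. 152.  99.]
wedge 0.73 [278. 281.] 658 med [0.33  0.131 0.011] lo [0.289 0.089 0.001] hi [0.372 0.173 0.021] [225. 194.   2.]
hotplate 0.87 [287. 136.] 5790 med [0.739 0.091 0.089] lo [ 0.624 -0.045  0.009] hi [0.867 0.225 0.1  ] [111. 110. 112.]
bare_leg 0.62 [291. 134.] 5613 med [0.741 0.09  0.089] lo [ 0.629 -0.04   0.039] hi [0.868 0.223 0.1  ] [111. 110. 114.]
block 0.91 [356. 221.] 486 med [ 0.498 -0.101  0.022] lo [ 0.457 -0.126  0.001] hi [ 0.54  -0.077  0.026] [179. 142.  92.]
side [ 0.16934206 -1.18883392  1.03570433]
wedge 0.68 [240. 164.] 270 med [0.277 0.295 0.011] lo [0.235 0.252 0.002] hi [0.318 0.337 0.023] [212. 179.   1.]
wedge 0.59 [262. 191.] 357 med [0.332 0.131 0.012] lo [0.288 0.086 0.002] hi [0.377 0.175 0.023] [209. 177.   2.]
wedge 0.52 [296. 180.] 321 med [0.476 0.155 0.011] lo [ 0.431  0.134 -0.001] hi [0.536 0.189 0.025] [178. 140.  90.]
hotplate 0.92 [376. 170.] 2920 med [0.734 0.061 0.083] lo [ 0.606 -0.074  0.021] hi [0.903 0.191 0.101] [123. 122. 128.]
bare_leg 0.85 [378. 170.] 2994 med [0.734 0.061 0.082] lo [ 0.606 -0.074  0.016] hi [0.906 0.194 0.101] [122. 121. 127.]
bare_leg 0.17 [357. 305.] 862 med [ 0.477 -0.487  0.064] lo [ 0.446 -0.509  0.002] hi [ 0.519 -0.424  0.083] [101.  94.  24.]
block 0.88 [322. 225.] 378 med [ 0.497 -0.111  0.021] lo [ 0.453 -0.128  0.003] hi [ 0.541 -0.079  0.027] [182. 145.  94.]
```

```bash
python3 - <<'E'
from h import *
c=ctrl.camera("top"); 
im=c["color"][90:330,180:420,::-1]; cv2.imwrite("pics/crop1.png",cv2.resize(im,None,fx=2.5,fy=2.5,interpolation=cv2.INTER_CUBIC))
r=[r for r in ctrl.cut_out("wedge","top") if abs(r["xy"][0]-265)<10 and abs(r["xy"][1]-225)<10][0]
P,u,v=world(c,r["mask"])
rect=cv2.minAreaRect(P[P[:,2]>-.01][:,:2].astype(np.float32)); print(rect); print(cv2.boxPoints(rect).round(4))
A=np.c_[P[:,:2],np.ones(len(P))]; print("slope",np.linalg.lstsq(A,P[:,2],rcond=None)[0])
for r in ctrl.cut_out("hotplate","top")[:1]:
    P,u,v=world(c,r["mask"]); 
    T=P[(P[:,2]>.075)]; print("rect>75",cv2.minAreaRect(T[:,:2].astype(np.float32)))
    d=c["color"][v,u].max(1)<90; D=P[d&(P[:,2]>.08)]; print("disc",cv2.minEnclosingCircle(D[:,:2].astype(np.float32)),D.mean(0), np.linalg.lstsq(np.c_[D[:,:2],np.ones(len(D))],D[:,2],rcond=None)[0])
    H=P[(P[:,0]<.66)&(P[:,2]<.07)]; print(len(H)); print(H[np.argsort(H[:,0])[:25]].round(3))
E
```

```text
((0.4857117533683777, 0.1611512005329132), (0.050650257617235184, 0.11058855801820755), 82.9211654663086)
[[0.4277 0.1428]
 [0.5375 0.1292]
 [0.5437 0.1795]
 [0.434  0.1931]]
slope [-0.17047722  0.04325723  0.08679247]
rect>75 ((0.7520906329154968, 0.10163193941116333), (0.22280758619308472, 0.2339225709438324), 38.59780502319336)
disc ((0.7494843602180481, 0.09561895579099655), 0.09170383960008621) [0.74677176 0.09423702 0.09423554] [ 0.07234037 -0.01362347  0.04149764]
238
[[0.581 0.109 0.045]
 [0.581 0.106 0.044]
 [0.582 0.103 0.04 ]
 [0.582 0.102 0.052]
 [0.582 0.112 0.039]
 [0.582 0.108 0.051]
 [0.582 0.105 0.05 ]
 [0.583 0.111 0.048]
 [0.583 0.108 0.02 ]
 [0.583 0.114 0.047]
 [0.583 0.105 0.019]
 [0.584 0.1   0.042]
 [0.585 0.102 0.026]
 [0.585 0.105 0.051]
 [0.585 0.114 0.051]
 [0.585 0.111 0.05 ]
 [0.585 0.108 0.05 ]
 [0.585 0.1   0.049]
 [0.586 0.099 0.021]
 [0.586 0.098 0.033]
 [0.586 0.103 0.047]
 [0.587 0.097 0.041]
 [0.588 0.097 0.049]
 [0.588 0.105 0.05 ]
 [0.589 0.108 0.049]]
```

View pics/crop1.png

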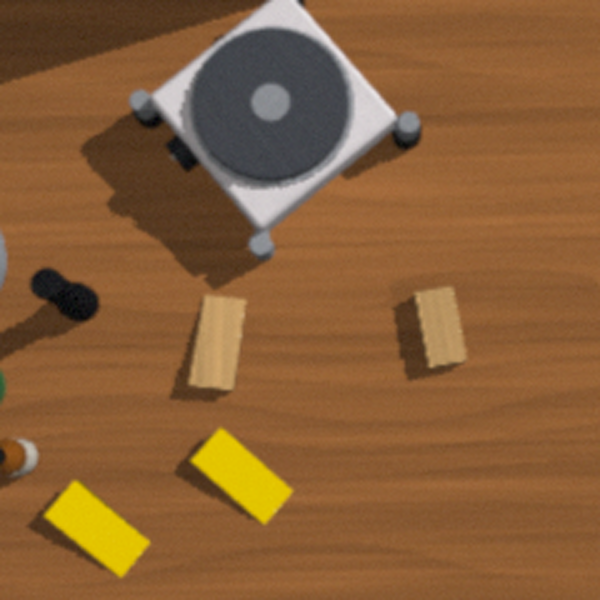

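View pics/top1.png

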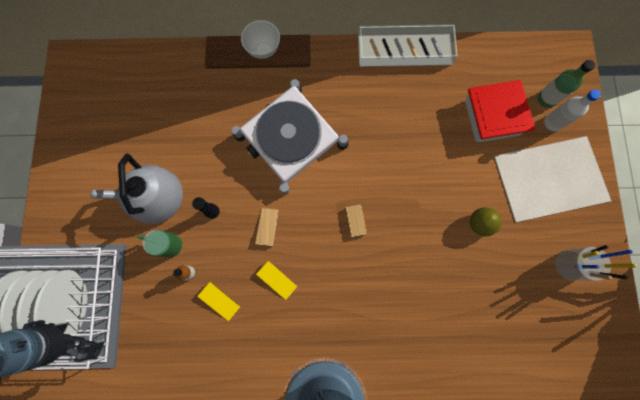

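The first picture shows these candidates:
- pale wooden wedge at (267,227), with its slope falling away from the robot
- plain block at (356,221)
- yellow look-alikes at (277,281) and (219,301)

I choose (267,227). It is wood, 110 x 50 mm, and slopes from heel to toe towards the bare leg at (284,187). The crop agrees.

Plan: straddle the wedge and slide it about 40 mm to -y to line it up with the leg, then push its heel.

```bash
python3 -m handwheel '[[[-35,-22,4,0,0,-0.026,85],[-70,-44,8,0,0,-0.05,85],[-105,-66,12,0,0,-0.08,85],[-140,-88,16,0,0,-0.1,85],[-175,-110,20,0,0,-0.13,85],[-210,-132,24,0,0,-0.16,85],[-245,-154,28,0,0,-0.19,85],[-280,-176,32,0,0,-0.21,85],[-315,-198,36,0,0,-0.24,85],[-350,-220,40,0,0,-0.265,85],[-389,-242,40,0,0,-0.265,85],[-389,-242,40,0,0,-0.265,85]]]'
```

```text
time: 1.65
tcp_pos: [0.4902, 0.156, 0.1871]
orientation: [0.065, 0.998, -0.001, 0.002]
contact_force: [0.6, -0.6, 0.7]
width: 0.0848
grasp_force: 0.0
```

```bash
python3 -m handwheel '[[[5,2,35,0,0,0,85],[10,4,70,0,0,0,85],[15,4,105,0,0,0,85],[15,4,130,0,0,0,85],[15,4,145,0,0,0,85],[15,4,155,0,0,0,85],[15,4,157,0,0,0,85],[15,4,157,0,0,0,85]]]'; python3 - <<'E'
from h import *
c=ctrl.camera("side"); cv2.imwrite("pics/s2.png",cv2.resize(c["color"][100:240,210:420,::-1],None,fx=3.5,fy=3.5,interpolation=cv2.INTER_CUBIC))
E
```

```text
time: 2.32
tcp_pos: [0.4716, 0.1672, 0.0301]
orientation: [0.061, 0.998, 0.0, -0.0]
contact_force: [0.4, -0.4, 0.3]
width: 0.0848
grasp_force: 0.0
```

View pics/s2.png

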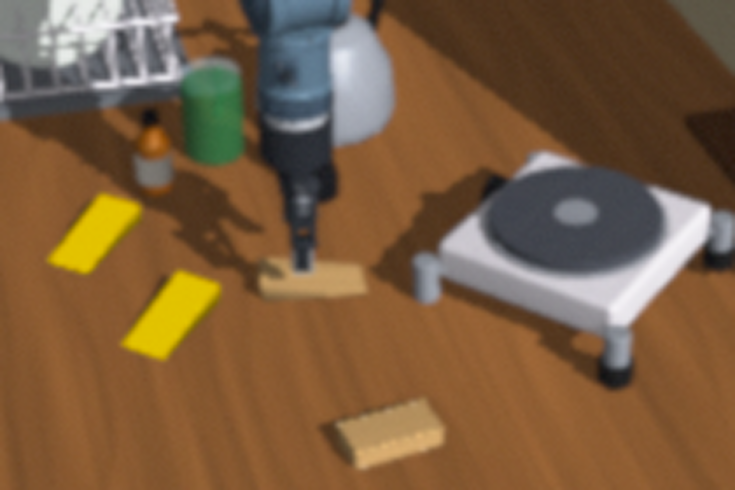

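The picture shows the fingers astride the wedge; the near fingertip is at (303,270) in the crop, which is pixel (296,177). Next I'll work out its height.

```bash
python3 - <<'E'
from h import *
c=ctrl.camera("side")
for z in(0,.01,.02,.03): print(z,pix(c,[.467,.119,z]))
E
python3 -m handwheel '[[[0,0,6,0,0,0,70],[0,0,8,0,0,0,64],[0,0,8,0,0,0,62],[0,0,8,0,0,0,62]]]'
```

```text
0 [296.99483048 188.82508375]
0.01 [296.96134334 186.65141596]
0.02 [296.92760824 184.46165283]
0.03 [296.89362241 182.25561494]
time: 2.75
tcp_pos: [0.4717, 0.167, 0.0223]
orientation: [0.061, 0.998, 0.0, 0.0]
contact_force: [0.9, -0.8, -0.1]
width: 0.062
grasp_force: 0.0
```

```bash
python3 -m handwheel '[[[0,0,2,0,0,0,62],[0,0,3,0,0,0,62],[0,0,3,0,0,0,62]]]'; python3 -m handwheel '[[[0,0,2,0,0,0,62],[0,0,4,0,0,0,62],[0,0,4,0,0,0,62]]]'
python3 - <<'E'
from h import *
c=ctrl.camera("side"); cv2.imwrite("pics/s3.png",cv2.resize(c["color"][140:220,260:370,::-1],None,fx=6,fy=6,interpolation=cv2.INTER_CUBIC))
E
```

```text
time: 3.0
tcp_pos: [0.4715, 0.167, 0.0189]
orientation: [0.061, 0.998, 0.0, -0.0]
contact_force: [-0.0, 0.3, 0.4]
width: 0.0621
grasp_force: 0.0
time: 3.25
tcp_pos: [0.4713, 0.167, 0.0147]
orientation: [0.061, 0.998, -0.0, -0.0]
contact_force: [0.5, 0.4, -0.8]
width: 0.0617
grasp_force: 0.0
```

View pics/s3.png

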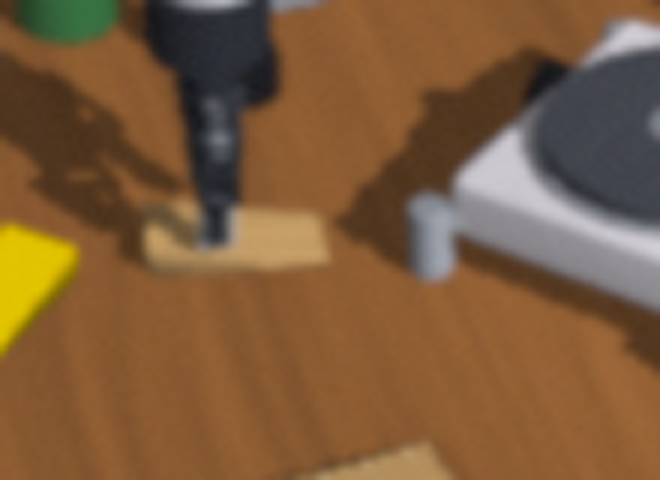

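The tip at (217,247) in the crop, pixel (296,181), still sits around the wedge's top edge and the wrist reads no contact, so I lower further.

```bash
python3 -m handwheel '[[[0,0,1,0,0,0,62],[0,0,3,0,0,0,62],[0,0,3,0,0,0,62]]]'; python3 -m handwheel '[[[0,0,1,0,0,0,62],[0,0,2,0,0,0,62],[0,0,2,0,0,0,62]]]'
python3 - <<'E'
from h import *
c=ctrl.camera("side")
for y in(.122,.136):
  for z in(0,.01,.02): print(y,z,pix(c,[.4713,y,z]).round(1))
c=ctrl.camera("top"); cv2.imwrite("pics/t3.png",cv2.resize(c["color"][170:260,230:330,::-1],None,fx=6,fy=6,interpolation=cv2.INTER_CUBIC))
r=[r for r in ctrl.cut_out("wedge","top") if abs(r["xy"][0]-265)<18 and abs(r["xy"][1]-225)<18]
for q in r[:1]:
  P,u,v=world(c,q["mask"]); P=P[P[:,2]<.03]; print(cv2.boxPoints(cv2.minAreaRect(P[:,:2].astype(np.float32))).round(3))
E
```

```text
time: 3.55
tcp_pos: [0.4715, 0.167, 0.0118]
orientation: [0.061, 0.998, -0.0, -0.0]
contact_force: [-0.3, -0.0, 0.8]
width: 0.0619
grasp_force: 0.0
time: 3.8
tcp_pos: [0.4715, 0.167, 0.0099]
orientation: [0.061, 0.998, -0.0, -0.0]
contact_force: [-0.3, 0.2, -0.4]
width: 0.0617
grasp_force: 0.0
0.122 0 [297.9 188.2]
0.122 0.01 [297.9 186. ]
0.122 0.02 [297.9 183.8]
0.136 0 [297.1 185.9]
0.136 0.01 [297.  183.7]
0.136 0.02 [297.  181.6]
[[0.428 0.143]
 [0.537 0.13 ]
 [0.543 0.177]
 [0.433 0.19 ]]
```

View pics/t3.png

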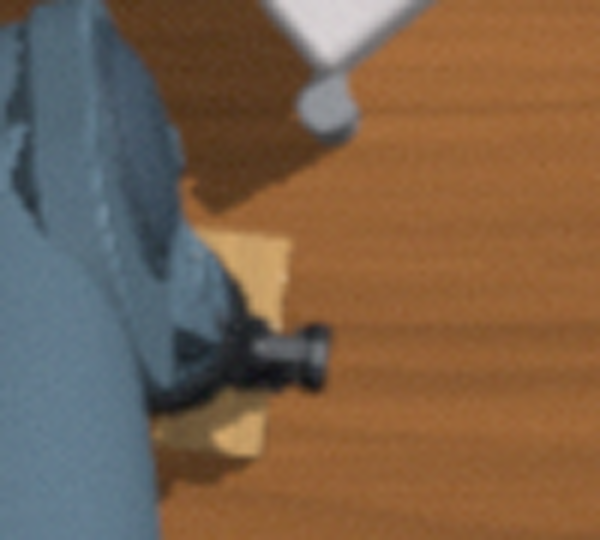

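The picture shows the right finger at (310,360), clear beside the wedge and low. I drag the wedge sideways between the jaws.

```bash
python3 -m handwheel '[[[0,-3,-1,0,0,0,60],[0,-6,-1,0,0,0,56],[0,-9,-1,0,0,0,54],[0,-14,-1,0,0,0,54],[0,-19,-1,0,0,0,54],[0,-24,-1,0,0,0,54],[0,-29,-1,0,0,0,54],[0,-34,-1,0,0,0,54],[0,-39,-1,0,0,0,54],[0,-44,-1,0,0,0,54],[0,-47,-1,0,0,0,54],[0,-47,-1,0,0,0,54]]]'; python3 -m handwheel '[[[0,0,0,0,0,0,66],[0,0,-20,0,0,0,75],[0,0,-45,0,0,0,75],[20,0,-60,0,0,0,60],[50,0,-60,0,0,0,40],[80,0,-60,0,0,0,20],[110,0,-60,0,0,0,16],[130,0,-60,0,0,0,16],[130,0,-60,0,0,0,16]]]'
cat > m.py <<'E'
from h import *
import sys
c=ctrl.camera("top"); cv2.imwrite("pics/"+sys.argv[1],cv2.resize(c["color"][90:290,200:400,::-1],None,fx=3,fy=3,interpolation=cv2.INTER_CUBIC))
for r in ctrl.cut_out("wedge","top"):
    P,u,v=world(c,r["mask"]); col=c["color"][v,u].mean(0)
    P=P[P[:,2]<.03]
    if col[2]<50 or len(P)<50: continue
    b=cv2.minAreaRect(P[:,:2].astype(np.float32)); print("wedge",r["conf"],np.round(r["xy"]),np.round(b[0],4),np.round(b[1],4),b[2]); print(cv2.boxPoints(b).round(3).tolist())
P,u,v=world(c,np.ones((400,640),bool))
m=(abs(P[:,0]-.6)<.03)&(abs(P[:,1]-.107)<.025)&(P[:,2]>.03)&(P[:,2]<.066)&(P[:,0]<.603)
print("legtop",P[m].mean(0),P[m].min(0),P[m].max(0),m.sum())
r=ctrl.cut_out("hotplate","top")[0]; P,u,v=world(c,r["mask"])
D=P[(c["color"][v,u].max(1)<90)&(P[:,2]>.08)]
g=np.linalg.lstsq(np.c_[D[:,:2],np.ones(len(D))],D[:,2],rcond=None)[0]
print("disc",D.mean(0).round(4),"tilt deg",np.degrees(g[:2]).round(2)); s=ctrl.observe(); print(s["time"],s["tcp_pos"])
E
python3 m.py t4.png
```

```text
time: 4.95
tcp_pos: [0.4657, 0.1197, 0.0111]
orientation: [0.062, 0.998, -0.0, -0.0]
contact_force: [-0.4, -0.8, -0.2]
width: 0.0545
grasp_force: 0.0
time: 5.7
tcp_pos: [0.331, 0.1362, 0.0702]
orientation: [0.06, 0.998, -0.0, -0.003]
contact_force: [-0.6, 0.2, 0.3]
width: 0.016
grasp_force: 0.0
wedge 0.57 [263. 224.] [0.4853 0.1617] [0.0507 0.1099] 82.94950866699219
[[0.42800000309944153, 0.14300000667572021], [0.5370000004768372, 0.12999999523162842], [0.5429999828338623, 0.18000000715255737], [0.4339999854564667, 0.1940000057220459]]
wedge 0.54 [290. 136.] [0.7586 0.0981] [0.2717 0.2582] 38.202457427978516
[[0.5720000267028809, 0.11599999666213989], [0.7319999933242798, -0.08699999749660492], [0.9449999928474426, 0.08100000023841858], [0.7860000133514404, 0.2840000092983246]]
legtop [0.59107654 0.1074773  0.04752399] [0.58124962 0.09535267 0.0307592 ] [0.60126447 0.1202044  0.05319224] 63
disc [0.7467 0.0942 0.0943] tilt deg [ 4.16 -0.77]
5.85 [0.33797776 0.13664235 0.07148562]
```

View pics/t4.png

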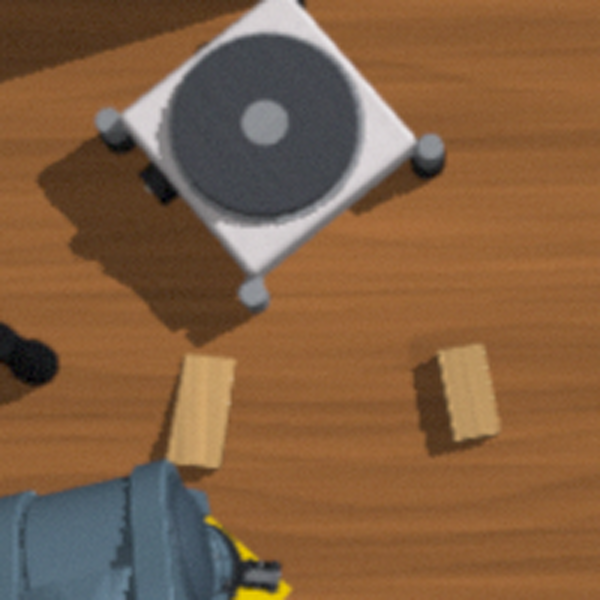

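The picture shows the wedge still at (200,410) in the crop, unmoved. The fingertips must have passed over it, so with the jaws nearly shut I probe the table beside the wedge to find the tip height.

```bash
python3 -m handwheel '[[[-30,25,0,0,0,0,0],[-60,50,0,0,0,0,0],[-90,75,0,0,0,0,0],[-126,101,0,0,0,0,0],[-126,101,15,0,0,0,0],[-126,101,30,0,0,0,0],[-126,101,40,0,0,0,0],[-126,101,45,0,0,0,0],[-126,101,45,0,0,0,0]]]'; python3 -m handwheel '[[[0,0,1.5,0,0,0,0],[0,0,3,0,0,0,0],[0,0,3,0,0,0,0]]]' ; python3 - <<'E'
from h import *
c=ctrl.camera("side"); cv2.imwrite("pics/s5.png",cv2.resize(c["color"][120:220,250:370,::-1],None,fx=5,fy=5,interpolation=cv2.INTER_CUBIC))
print(ctrl.observe()["tcp_pos"],ctrl.observe()["contact_force"])
for z in(0,.01,.02,.03): print(z,pix(c,[.475,.222,z]))
E
```

```text
time: 6.6
tcp_pos: [0.4733, 0.2205, 0.0246]
orientation: [0.062, 0.998, -0.001, -0.001]
contact_force: [0.1, -0.2, 1.0]
width: 0.0001
grasp_force: 0.0
time: 6.85
tcp_pos: [0.4746, 0.2211, 0.0236]
orientation: [0.061, 0.998, 0.0, 0.001]
contact_force: [0.7, -0.3, 0.2]
width: -0.0004
grasp_force: 0.0
[0.47465245 0.2211527  0.02375098] [1.21264971 0.92328915 0.89204467]
0 [292.80238972 172.55402512]
0.01 [292.75563139 170.42042468]
0.02 [292.7085424  168.27173601]
0.03 [292.66111923 166.10779848]
```

View pics/s5.png

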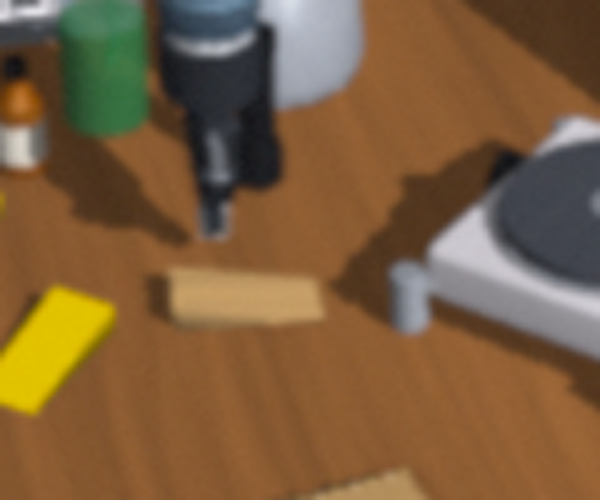

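The tip is at (215,238) in the crop, about 20 mm above the table and roughly at TCP height, so it does not stand 19 mm ahead as described. I go on lowering until it touches.

```bash
for i in 1 2 3 4; do python3 -m handwheel '[[[0,0,2,0,0,0,0],[0,0,4,0,0,0,0],[0,0,4,0,0,0,0]]]' | grep -E "tcp|force|time"; done
```

```text
time: 7.15
tcp_pos: [0.4741, 0.2211, 0.019]
contact_force: [-0.2, -0.8, 0.8]
grasp_force: 0.0
time: 7.4
tcp_pos: [0.474, 0.221, 0.0147]
contact_force: [-0.1, 0.2, -0.8]
grasp_force: 0.0
time: 7.65
tcp_pos: [0.474, 0.221, 0.0107]
contact_force: [0.6, -0.2, -0.7]
grasp_force: 0.0
time: 7.9
tcp_pos: [0.474, 0.221, 0.0067]
contact_force: [0.2, 0.6, -0.3]
grasp_force: 0.0
```

```bash
for i in 1 2; do python3 -m handwheel '[[[0,0,1,0,0,0,0],[0,0,2,0,0,0,0],[0,0,2,0,0,0,0]]]' | grep -E "tcp|force|time"; done;  python3 - <<'E'
from h import *
c=ctrl.camera("side"); cv2.imwrite("pics/s6.png",cv2.resize(c["color"][140:200,260:350,::-1],None,fx=8,fy=8,interpolation=cv2.INTER_CUBIC))
for z in(0,.01): print(z,(pix(c,[.474,.221,z])-[260,140])*8)
E
```

```text
time: 8.15
tcp_pos: [0.4742, 0.2211, 0.0049]
contact_force: [0.7, -0.6, -0.3]
grasp_force: 0.0
time: 8.4
tcp_pos: [0.4742, 0.2211, 0.0029]
contact_force: [-0.5, 0.7, -0.5]
grasp_force: 0.0
0 [260.84644254 261.91438413]
0.01 [260.46662509 244.84137982]
```

View pics/s6.png

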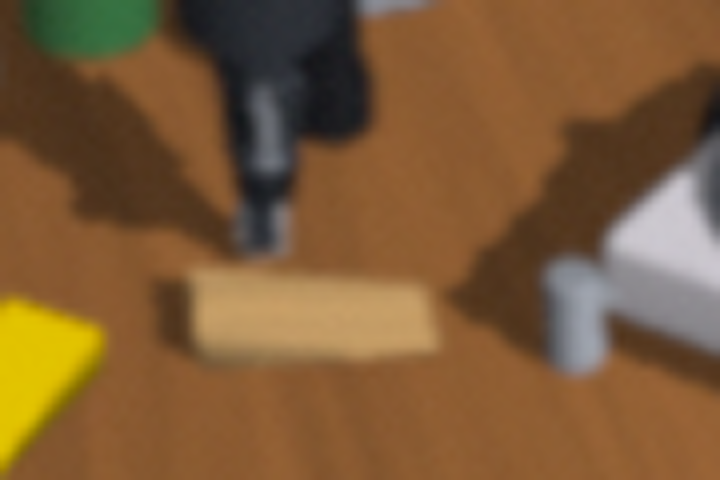

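The tip at (262,258) in the crop is 2–3 mm above the table, so shut it is about level with the TCP. Now the sideways push.

```bash
python3 -m handwheel '[[[0,-5,-1,0,0,0,0],[0,-11,-1,0,0,0,0],[0,-17,-1,0,0,0,0],[0,-23,-1,0,0,0,0],[0,-29,-1,0,0,0,0],[0,-34,-1,0,0,0,0],[0,-39,-1,0,0,0,0],[0,-43,-1,0,0,0,0],[0,-47,-1,0,0,0,0],[0,-50,-1,0,0,0,0],[0,-52,-1,0,0,0,0],[0,-52,-1,0,0,0,0]]]' | grep -E "tcp|force|time"; sed -i 's/r\["conf"\],//' m.py; python3 m.py t7.png
```

```text
time: 9.45
tcp_pos: [0.4679, 0.1691, 0.0041]
contact_force: [-0.6, 0.4, -0.0]
grasp_force: 0.1
wedge [276. 223.] [0.4875 0.1339] [0.1107 0.0502] 6.390538692474365
[[0.4300000071525574, 0.15299999713897705], [0.4350000023841858, 0.10300000011920929], [0.5450000166893005, 0.11500000208616257], [0.5400000214576721, 0.16500000655651093]]
legtop [0.59159368 0.10772922 0.04814326] [0.58127663 0.09534582 0.03083549] [0.60244992 0.120286   0.05387895] 62
disc [0.7469 0.0941 0.0942] tilt deg [ 4.12 -0.65]
9.6 [0.46794196 0.16951841 0.00408892]
```

```bash
python3 -m handwheel '[[[0,12,0,0,0,0,0],[0,22,0,0,0,0,0],[-25,22,0,0,0,0,0],[-48,22,0,0,0,0,0],[-48,17,0,0,0,0,0],[-48,12,0,0,0,0,0],[-48,7,0,0,0,0,0],[-48,2,0,0,0,0,0],[-48,-3,0,0,0,0,0],[-48,-7,0,0,0,0,0],[-48,-10,0,0,0,0,0],[-48,-10,0,0,0,0,0]]]' | grep -E "tcp|force|time"; python3 m.py t8.png
```

```text
time: 10.6
tcp_pos: [0.5139, 0.153, 0.0041]
contact_force: [-0.2, -0.8, 0.0]
grasp_force: 0.0
wedge [276. 231.] [0.4857 0.1349] [0.1072 0.0524] 6.665995121002197
[[0.42899999022483826, 0.1550000011920929], [0.4359999895095825, 0.10300000011920929], [0.5419999957084656, 0.11500000208616257], [0.5360000133514404, 0.16699999570846558]]
legtop [0.59157159 0.10735222 0.04772187] [0.5816596  0.09484551 0.03000055] [0.6029953  0.12007484 0.05424406] 68
disc [0.7466 0.0941 0.0947] tilt deg [ 2.06 -0.36]
10.75 [0.51436163 0.1537204  0.00419586]
```

The wedge didn't turn, so the tip rode over its thin part. I back off and lower until I feel the table.

```bash
python3 -m handwheel '[[[0,12,0,0,0,0,0],[0,24,0,0,0,0,0],[0,32,0,0,0,0,0],[0,32,1,0,0,0,0],[0,32,2,0,0,0,0],[0,32,2,0,0,0,0]]]' | grep -E "tcp|contact|time"; for i in 1 2 3 ; do python3 -m handwheel '[[[0,0,1,0,0,0,0],[0,0,2,0,0,0,0],[0,0,2,0,0,0,0]]]' | grep -E "tcp|contact"; done; python3 m.py t9.png
```

```text
time: 11.25
tcp_pos: [0.5179, 0.1857, 0.0017]
contact_force: [-0.3, -1.3, -0.1]
tcp_pos: [0.518, 0.1851, -0.0002]
contact_force: [0.4, -0.0, 0.3]
tcp_pos: [0.5181, 0.1853, -0.0021]
contact_force: [-0.4, 0.1, 0.9]
tcp_pos: [0.5182, 0.1854, -0.0041]
contact_force: [0.2, -0.1, 0.1]
wedge [277. 229.] [0.4869 0.1359] [0.111  0.0541] 7.2187299728393555
[[0.42800000309944153, 0.15600000321865082], [0.4350000023841858, 0.10199999809265137], [0.5450000166893005, 0.11599999666213989], [0.5389999747276306, 0.17000000178813934]]
legtop [0.59141715 0.1078295  0.04772653] [0.58040478 0.09655033 0.03012901] [0.60294128 0.1201102  0.05344102] 63
disc [0.7469 0.0941 0.0942] tilt deg [ 4.12 -0.76]
12.15 [ 0.51824582  0.18546297 -0.00390308]
```

```bash
for i in 1 2 3 ; do python3 -m handwheel '[[[0,0,1,0,0,0,0],[0,0,1.5,0,0,0,0],[0,0,1.5,0,0,0,0]]]' | grep -E "tcp|contact"; done; python3 - <<'E'
from h import *
c=ctrl.camera("side"); cv2.imwrite("pics/s9.png",cv2.resize(c["color"][145:195,270:345,::-1],None,fx=10,fy=10,interpolation=cv2.INTER_CUBIC))
s=ctrl.observe(); 
for z in(-.01,0,.01): print(z,((pix(c,[*s["tcp_pos"][:2],z])-[270,145])*10).round())
E
```

```text
tcp_pos: [0.5184, 0.1855, -0.0042]
contact_force: [-3.4, -0.9, 9.8]
tcp_pos: [0.5184, 0.1855, -0.0042]
contact_force: [-7.7, -2.2, 22.2]
tcp_pos: [0.5184, 0.1855, -0.0043]
contact_force: [-10.3, -2.8, 33.6]
-0.01 [362. 335.]
0 [362. 314.]
0.01 [362. 292.]
```

View pics/s9.png

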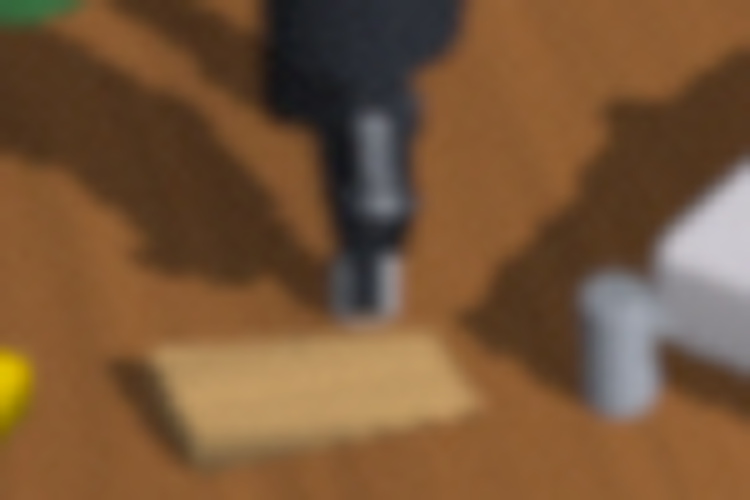

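The picture shows the shut tip at (362,315) on the table, with the wedge beside it and its toe at (480,405). Contact is at TCP z = -4.2 mm, so shut the tip is 4 mm behind the TCP. I raise 2 mm and push the toe side.

```bash
python3 -m handwheel '[[[0,0,-6.5,0,0,0,0],[0,-4,-6.5,0,0,0,0],[0,-8,-6.5,0,0,0,0],[0,-12,-6.5,0,0,0,0],[0,-16,-6.5,0,0,0,0],[0,-20,-6.5,0,0,0,0],[0,-24,-6.5,0,0,0,0],[0,-28,-6.5,0,0,0,0],[0,-31,-6.5,0,0,0,0],[0,-31,-6.5,0,0,0,0]]]' | grep -E "tcp|contact|time";python3 m.py t10.png
```

```text
time: 13.78
tcp_pos: [0.5142, 0.154, -0.002]
contact_force: [-0.4, -0.0, -0.8]
wedge [277. 232.] [0.4686 0.1251] [0.05  0.082] 84.11246490478516
[[0.42500001192092896, 0.10400000214576721], [0.5070000290870667, 0.09600000083446503], [0.5120000243186951, 0.1459999978542328], [0.4300000071525574, 0.15399999916553497]]
legtop [0.59161856 0.10755966 0.04825818] [0.58096301 0.095105   0.03351427] [0.60283804 0.12038029 0.05355828] 64
disc [0.7469 0.0942 0.0943] tilt deg [ 4.2 -0.7]
13.9333 [ 0.51445864  0.15470707 -0.00189406]
```

```bash
python3 -m handwheel '[[[0,14,0,0,0,0,0],[0,14,-25,0,0,0,16],[10,10,-50,0,0,0,16],[40,-10,-50,0,0,0,16],[75,-30,-50,0,0,-0.02,16],[106,-37,-50,0,0,-0.02,16],[106,-37,-50,0,0,-0.02,16],[106,-37,-30,0,0,-0.02,16],[106,-37,-14,0,0,-0.02,16],[106,-37,-6,0,0,-0.02,16],[106,-37,-6,0,0,-0.02,16]]]' | grep -E "tcp|contact|time|width";python3 m.py t11.png
```

```text
time: 14.85
tcp_pos: [0.4034, 0.1313, 0.0028]
contact_force: [0.0, -0.0, 0.5]
width: 0.0158
wedge [283. 221.] [0.4856 0.1209] [0.0521 0.1138] 89.86979675292969
[[0.42899999022483826, 0.0949999988079071], [0.5419999957084656, 0.0949999988079071], [0.5429999828338623, 0.1469999998807907], [0.42899999022483826, 0.1469999998807907]]
legtop [0.5914688  0.10762711 0.04828559] [0.57994474 0.09532245 0.03109544] [0.60259748 0.12037246 0.05387237] 62
disc [0.7468 0.0942 0.0943] tilt deg [ 4.12 -0.75]
15.0 [0.405374   0.13134737 0.00456082]
```

```bash
cat > w.py <<'E'
from h import *
c=ctrl.camera("top")
for r in ctrl.cut_out("wedge","top"):
    P,u,v=world(c,r["mask"]); col=c["color"][v,u].mean(0)
    if col[2]<50 or r["xy"][1]<170: continue
    k=P[:,2]<.03; P=P[k]; L=[];R=[];X=np.arange(.44,.60,.006)
    xs=[]
    for x in X:
        q=P[abs(P[:,0]-x)<.004]
        if len(q)>8: xs.append(x);L.append(q[:,1].max());R.append(q[:,1].min())
    print("x",round(xs[0],3),round(xs[-1],3),"maxx",P[:,0].max()); 
    for n,e in(("L",L),("R",R)): f=np.polyfit(xs,e,1); print(n,f, "deg",np.degrees(np.arctan(f[0])),"y at .59",np.polyval(f,.59))
    print("toe pts", P[P[:,0]>P[:,0].max()-.006].round(3)[:,:2].tolist())
E
python3 w.py
```

```text
x 0.44 0.536 maxx 0.5385178975703291
L [ 0.32887638 -0.02942502] deg 18.204814302572622 y at .59 0.16461204504666288
R [-0.0899871   0.14313837] deg -5.142031542130359 y at .59 0.09004598213428719
toe pts [[0.538, 0.14], [0.538, 0.137], [0.539, 0.134], [0.537, 0.13], [0.535, 0.143], [0.536, 0.14], [0.536, 0.137], [0.536, 0.134], [0.536, 0.131], [0.536, 0.128], [0.535, 0.125], [0.535, 0.122], [0.535, 0.119], [0.535, 0.116], [0.535, 0.113], [0.535, 0.11], [0.535, 0.107], [0.535, 0.104], [0.535, 0.101], [0.534, 0.098], [0.533, 0.14], [0.533, 0.137], [0.533, 0.125], [0.533, 0.122]]
```

```bash
python3 -m handwheel '[[[-6,-1,0,0,0,0,16],[-12,-1,0,0,0,0,16],[-18,-1,0,0,0,0,16],[-24,-2,0,0,0,0,16],[-30,-2,0,0,0,0,16],[-36,-3,0,0,0,0,16],[-42,-3,0,0,0,0,16],[-48,-4,0,0,0,0,16],[-54,-4,0,0,0,0,16],[-60,-5,0,0,0,0,16],[-64,-5,0,0,0,0,16],[-64,-5,0,0,0,0,16]]]' | grep -E "tcp|contact|time|width";python3 m.py t12.png; python3 w.py
```

```text
time: 16.1
tcp_pos: [0.4679, 0.1192, 0.0039]
contact_force: [-1.0, -0.3, 0.2]
width: 0.0159
wedge [285. 206.] [0.5461 0.0956] [0.0768 0.0216] 1.1730624437332153
[[0.5070000290870667, 0.10599999874830246], [0.5080000162124634, 0.08399999886751175], [0.5849999785423279, 0.0860000029206276], [0.5839999914169312, 0.10700000077486038]]
legtop [0.59197087 0.10243599 0.04664337] [0.58157643 0.09528448 0.03004521] [0.60296275 0.11115288 0.05290259] 39
disc [0.7472 0.094  0.0942] tilt deg [ 3.84 -0.67]
16.25 [0.4678828  0.11933436 0.00399625]
x 0.512 0.584 maxx 0.5844170716944914
L [0.02192862 0.09270961] deg 1.2562159876239753 y at .59 0.10564749548314878
R [-0.07319827  0.12725187] deg -4.186485728271262 y at .59 0.08406488756756704
toe pts [[0.583, 0.101], [0.584, 0.098], [0.583, 0.094], [0.584, 0.092], [0.584, 0.089], [0.581, 0.104], [0.581, 0.101], [0.581, 0.098], [0.581, 0.095], [0.581, 0.092], [0.58, 0.089], [0.581, 0.086]]
```

View pics/t12.png

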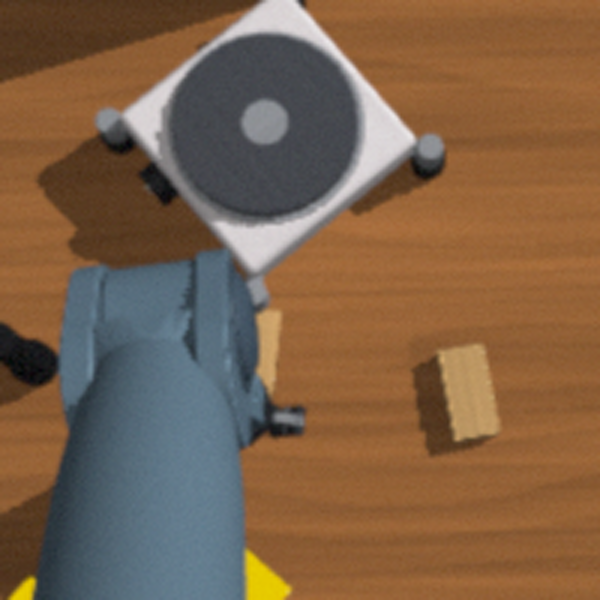

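The picture shows the wedge's toe at (270,312) in the crop, lined up with the leg at (258,292), and the hot plate undisturbed. I go on in smaller steps.

```bash
cat > t.py <<'E'
from h import *
o=[]
for n in("top","side"):
    c=ctrl.camera(n); r=ctrl.cut_out("hotplate",n)[0]; P,u,v=world(c,r["mask"])
    D=P[(c["color"][v,u].max(1)<90)&(P[:,2]>.08)]; D=D[np.hypot(D[:,0]-.75,D[:,1]-.095)<.08]
    g=np.linalg.lstsq(np.c_[D[:,:2],np.ones(len(D))],D[:,2],rcond=None)[0]
    print(n,"disc",D.mean(0).round(4),"tilt",np.degrees(g[:2]).round(2),len(D))
s=ctrl.observe(); print(round(s["time"],2),s["tcp_pos"].round(4) if hasattr(s["tcp_pos"],"round") else s["tcp_pos"],np.round(s["contact_force"],1))
E
python3 t.py
python3 -m handwheel '[[[-4,0,0,0,0,0,16],[-8,0,0,0,0,0,16],[-12,0,0,0,0,0,16],[-16,0,0,0,0,0,16],[-20,0,0,0,0,0,16],[-24,0,0,0,0,0,16],[-28,0,0,0,0,0,16],[-30,0,0,0,0,0,16],[-30,0,0,0,0,0,16]]]' | grep -E "tcp|contact|time|width";python3 t.py; python3 m.py t13.png | grep legtop
```

```text
top disc [0.7491 0.0952 0.0945] tilt [ 3.76 -0.52] 2128
side disc [0.7496 0.0917 0.0954] tilt [ 3.61 -0.4 ] 786
16.55 [0.4679 0.1194 0.0042] [-0.5  0.1 -0.2]
time: 17.3
tcp_pos: [0.499, 0.1162, 0.0042]
contact_force: [-0.3, 0.4, -0.3]
width: 0.0157
top disc [0.7488 0.0953 0.0941] tilt [ 1.64 -0.2 ] 2108
side disc [0.7485 0.0921 0.0949] tilt [ 1.39 -0.05] 759
17.5 [0.4989 0.1164 0.0045] [ 0.4  0.1 -0.4]
legtop [0.59568775 0.0960818  0.04852884] [0.59115638 0.09538944 0.03039812] [0.59955494 0.09652827 0.0557527 ] 5
```

```bash
python3 -m handwheel '[[[-3,0,0,0,0,0,16],[-6,0,0,0,0,0,16],[-9,0,0,0,0,0,16],[-12,0,0,0,0,0,16],[-15,0,0,0,0,0,16],[-15,0,0,0,0,0,16]]]' | grep -E "tcp|contact|time";python3 t.py
python3 -m handwheel '[[[-1,0,0,0,0,0,16],[-2,0,0,0,0,0,16],[-2,0,0,0,0,0,16]]]' | grep -E "tcp|contact|time";python3 t.py
```

```text
time: 18.15
tcp_pos: [0.5138, 0.1147, 0.004]
contact_force: [-1.2, -0.3, -0.5]
top disc [0.7504 0.094  0.0939] tilt [ 0.41 -0.13] 2012
side disc [0.7489 0.0914 0.0947] tilt [ 0.41 -0.19] 747
18.35 [0.5138 0.1147 0.0043] [-0.5  0.  -0.7]
time: 18.6
tcp_pos: [0.5139, 0.1147, 0.0041]
contact_force: [-4.1, 0.9, 3.0]
top disc [0.7505 0.0941 0.0939] tilt [0.54 0.  ] 2003
side disc [0.749  0.092  0.0947] tilt [ 0.45 -0.02] 756
18.8 [0.5139 0.1147 0.004 ] [-5.   1.2  4.3]
```

The push stiffened before the tilt reached zero. I check whether the gripper body is near the leg or housing.

```bash
python3 - <<'E'
from h import *
for n in("side","top"):
    c=ctrl.camera(n); P,u,v=world(c,np.ones((400,640),bool))
    print(n)
    for z0 in np.arange(0.005,.17,.015):
        m=(P[:,0]>.46)&(P[:,0]<.66)&(P[:,1]>.04)&(P[:,1]<.19)&(P[:,2]>z0)&(P[:,2]<z0+.015)
        xs=P[m,0]; h=np.histogram(xs,np.arange(.46,.661,.01))[0]; print(round(z0,3),h)
E
```

```text
side
0.005 [ 1  6  2  7 11  4 10 11 19 26 31 27 26 19 14 12  9  2  1  4]
0.02 [ 0  0  0  0 11  7 11 12 10  3  0  0  8 12  7  0  0  0  0  1]
0.035 [ 0  0  0  0  7  4  0  0  0  0  0  0  9  7  3  6  9  6 11  8]
0.05 [ 0  0  0  6  4  5  1  0  0  0  0  0 10 18 15 12 13 15 11 11]
0.065 [ 0  0  0  6  9  4  1  0  0  0  0  0  0  0  0 14 16 25 29 32]
0.08 [ 0  0  0 13 10  6  7  0  0  0  0  0  0  0  0  1  6  9 15 24]
0.095 [ 0  0  0 16 22 15  5  4  0  0  0  0  0  0  0  0  0  0  0  0]
0.11 [ 0  0  0 12 17 13  2  2  0  0  0  0  0  0  0  0  0  0  0  0]
0.125 [ 0  0  0  4 15 13  2  0  1  0  0  0  0  0  0  0  0  0  0  0]
0.14 [ 0  4 14 10  9  8  8  7  3  0  0  0  0  0  0  0  0  0  0  0]
0.155 [ 0  7 17 14 11 13  9 12  5  0  0  0  0  0  0  0  0  0  0  0]
0.17 [ 0  6 23 14 14 15 11 11  9  2  0  0  0  0  0  0  0  0  0  0]
top
0.005 [ 1  0  0  0  1  0  0  1  3  4 13 17 19 15 13  9  2  0  0  0]
0.02 [0 0 0 0 2 0 0 0 0 0 0 0 4 4 0 0 0 0 0 0]
0.035 [0 0 0 0 0 0 0 0 0 0 0 0 1 0 0 1 3 4 4 4]
0.05 [0 0 0 5 8 0 0 0 0 0 0 0 0 0 0 1 7 4 6 6]
0.065 [ 0  0  0  2  4  0  1  0  0  0  0  0  0  0  0  1 14 29 36 42]
0.08 [ 0  0  0  6  4  1  0  0  0  0  0  0  0  0  0  0  0  3 10 22]
0.095 [ 0  0  0 13 28 22  1  0  0  0  0  0  0  0  0  0  0  0  0  0]
0.11 [ 0  0  0  2 13  9  0  0  0  0  0  0  0  0  0  0  0  0  0  0]
0.125 [0 0 0 1 4 1 0 0 0 0 0 0 0 0 0 0 0 0 0 0]
0.14 [0 0 7 3 3 3 1 0 0 0 0 0 0 0 0 0 0 0 0 0]
0.155 [0 1 7 4 2 0 1 0 0 0 0 0 0 0 0 0 0 0 0 0]
0.17 [ 0  0 13 10  3  7  2  0  0  0  0  0  0  0  0  0  0  0  0  0]
```

The gap between gripper (x ≤ 0.54) and leg (x ≥ 0.58) is clear. Tilt and geometry both say about 6 mm to go, so this is just friction, and I go on gently.

```bash
for i in 1 2; do python3 -m handwheel '[[[-1,0,0,0,0,0,16],[-2,0,0,0,0,0,16],[-2,0,0,0,0,0,16]]]' | grep -E "tcp|contact|time";python3 t.py; done
```

```text
time: 19.15
tcp_pos: [0.5169, 0.1143, 0.004]
contact_force: [-4.0, 0.4, 1.4]
time: 19.5
tcp_pos: [0.5189, 0.1141, 0.004]
contact_force: [-3.5, -0.1, 1.3]
top disc [0.7516 0.0932 0.0939] tilt [0.07 0.02] 1965
side disc [0.7488 0.0925 0.0948] tilt [0.08 0.1 ] 758
19.7 [0.5189 0.1141 0.004 ] [-2.6  0.  -0.4]Traceback (most recent call last):
  File "t.py", line 4, in <module>
    c=ctrl.camera(n); r=ctrl.cut_out("hotplate",n)[0]; P,u,v=world(c,r["mask"])
                        ~~~~~~~~~~~~~~~~~~~~~~~~~~^^^
IndexError: list index out of range
```

```bash
python3 -m handwheel '[[[-0.5,0,0,0,0,0,16],[-1,0,0,0,0,0,16],[-1,0,0,0,0,0,16]]]' | grep -E "tcp|contact|time";python3 t.py;python3 t.py
```

```text
time: 19.95
tcp_pos: [0.5195, 0.1141, 0.004]
contact_force: [-3.5, 0.0, 1.1]
top disc [0.7519 0.0931 0.0939] tilt [ 0.14 -0.16] 1956
side disc [0.7481 0.0918 0.0948] tilt [ 0.03 -0.12] 758
20.15 [0.5195 0.1141 0.0041] [-4.3 -0.3  0.7]
top disc [0.7521 0.0934 0.0938] tilt [0.14 0.01] 1955
side disc [0.7481 0.0916 0.0947] tilt [0.23 0.03] 757
20.35 [0.5195 0.1141 0.004 ] [-4.  -0.3 -0.1]
```

```bash
python3 -m handwheel '[[[-0.5,0,0,0,0,0,16],[-1,0,0,0,0,0,16],[-1,0,0,0,0,0,16]]]' | grep -E "tcp|contact|time";python3 t.py
```

```text
time: 20.6
tcp_pos: [0.5205, 0.114, 0.004]
contact_force: [-3.7, 0.0, 0.4]
top disc [nan nan nan] tilt [0. 0.] 0
side disc [0.7479 0.092  0.0948] tilt [-0.07  0.  ] 757
20.8 [0.5205 0.114  0.004 ] [-3.6 -0.2 -0.1]t.py:7: RuntimeWarning: Mean of empty slice.
  print(n,"disc",D.mean(0).round(4),"tilt",np.degrees(g[:2]).round(2),len(D))
  ret = um.true_divide(
```

```bash
python3 -m handwheel '[[[-0.5,0,0,0,0,0,16],[-1,0,0,0,0,0,16],[-1,0,0,0,0,0,16]]]' | grep -E "tcp|contact|time";python3 t.py
```

```text
time: 21.05
tcp_pos: [0.5209, 0.1139, 0.004]
contact_force: [-3.9, 0.1, 1.2]
top disc [nan nan nan] tilt [0. 0.] 0
side disc [0.7486 0.0911 0.0948] tilt [0.06 0.02] 754
21.25 [0.5209 0.1139 0.004 ] [-4.5  0.8  2.5]t.py:7: RuntimeWarning: Mean of empty slice.
  print(n,"disc",D.mean(0).round(4),"tilt",np.degrees(g[:2]).round(2),len(D))
  ret = um.true_divide(
```

```bash
python3 - <<'E'
from h import *
f=lambda D:np.linalg.lstsq(np.c_[D[:,:2],np.ones(len(D))],D[:,2],rcond=None)[0]
for n in("side","top"):
    G=[];T=[]
    for i in range(6):
        c=ctrl.camera(n); P,u,v=world(c,np.ones((400,640),bool)); col=c["color"][v,u].astype(int)
        r=np.hypot(P[:,0]-.752,P[:,1]-.094)
        D=P[(r<.08)&(P[:,2]>.085)&(P[:,2]<.105)]; G.append(f(D)[:2])
        t=P[(abs(P[:,2])<.006)&(r>.17)&(r<.4)]; T.append(f(t)[:2])
    print(n,len(D),np.degrees(np.mean(G,0)).round(3),np.degrees(np.std(G,0)).round(3),"table",np.degrees(np.mean(T,0)).round(3))
print(ctrl.observe()["contact_force"])
E
```

```text
side 853 [-0.044 -0.009] [0.047 0.064] table [-0.016 -0.002]
top 2169 [ 0.016 -0.026] [0.049 0.065] table [ 0.051 -0.025]
[-4.73393972  0.78208951  1.49919025]
```

The hot plate is level within noise (about -0.03° relative to the table), so I back away.

```bash
python3 -m handwheel '[[[4,0,0,0,0,0,16],[10,0,0,0,0,0,16],[20,0,0,0,0,0,16],[30,0,0,0,0,0,16],[35,0,-25,0,0,0,16],[40,0,-60,0,0,0,16],[60,0,-90,0,0,0,16],[100,0,-100,0,0,0,16],[140,0,-100,0,0,0,16],[140,0,-100,0,0,0,16]]]' | grep -E "tcp|contact|time"; python3 - <<'E'
from h import *
f=lambda D:np.linalg.lstsq(np.c_[D[:,:2],np.ones(len(D))],D[:,2],rcond=None)[0]
for n in("side","top"):
    G=[];T=[]
    for i in range(8):
        c=ctrl.camera(n); P,u,v=world(c,np.ones((400,640),bool))
        r=np.hypot(P[:,0]-.752,P[:,1]-.094)
        D=P[(r<.08)&(P[:,2]>.085)&(P[:,2]<.105)]; G.append(f(D)[:2])
        t=P[(abs(P[:,2])<.006)&(r>.17)&(r<.4)]; T.append(f(t)[:2])
    print(n,np.degrees(np.mean(G,0)).round(3),"table",np.degrees(np.mean(T,0)).round(3))
m=(P[:,0]>.5)&(P[:,0]<.575)&(abs(P[:,1]-.11)<.04)&(P[:,2]>.007)&(P[:,2]<.03)
W=P[m]; print("heel x",W[:,0].min(),"y",W[:,1].min(),W[:,1].max())
print(cv2.minAreaRect(W[:,:2].astype(np.float32)))
m=(P[:,0]>.57)&(P[:,0]<.602)&(abs(P[:,1]-.11)<.025)&(P[:,2]>.04)&(P[:,2]<.075); print("leg",P[m].min(0),P[m].max(0))
print(ctrl.observe()["time"])
E
```

```text
time: 22.68
tcp_pos: [0.3726, 0.1278, 0.1028]
contact_force: [-2.4, 0.2, -0.8]
side [0.008 0.043] table [-0.015 -0.003]
top [ 0.077 -0.019] table [ 0.051 -0.028]
heel x 0.529577867663614 y 0.08480233204818408 0.13792257715573603
((0.5544421672821045, 0.11179254949092865), (0.05013694986701012, 0.04592578113079071), 84.30999755859375)
leg [0.58350978 0.09566175 0.04218133] [0.60119973 0.11875762 0.06687814]
23.4833
```

```bash
python3 -c "
from bench import ctrl
print(ctrl.job_done())"
```

```text
the job is handed in; nothing more can be done
None
```

I pushed the wooden wedge under the bare leg and handed the job in at about 23.5 s; the hot plate measures level to within about 0.03° of the table, with the leg near x = +12 mm of the wedge and the robot clear of everything.

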